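# Fill the tray and sweep the rim

## Task

Fill the empty compartment of the plywood tray with the loose wood offcut that fits it: lay it flat, lengthwise across the tray, so that nothing stands above the rim. Then check the tray by running its sweep bar by the knob all the way along the rim, from the end over the screw boxes to the opposite end. Leave the other offcut where it lies.

Things in the scene. Friction and masses are not known exactly. Their poses are not given: they have to be found in the camera images.
- tray: Open plywood tray, fixed to the bench, 206 (x) x 156 (y) x 54 mm high; origin at the centre of its underside, x along its length (its -x end is the end nearer the robot), z up. Walls and floor are 8 mm thick, so the inner floor is at z = 8 mm and the rim at z = 54 mm. A 6 mm wide divider, 50 mm high, lies across it at x = -4 mm. The near compartment (x from -95 to -7 mm, centre x = -51 mm, y from -70 to 70 mm) is empty; the far one holds two screw boxes, lying below the rim.
- short_offcut_mid (a point): Centre of the short, thick softwood offcut, square in section: 38 (x) x 120 (y) x 38 mm (z), about 0.08 kg, loose on the bench, lying with its z up. It fits the empty compartment with its length (y) along the tray's y.
- thin_offcut: The other softwood offcut, 40 (x) x 150 (y) x 19 mm, origin at the centre of its underside, loose on the bench: too long for the compartment. To be left alone.
- sweep_bar (a joint): Travel in m of the aluminium sweep bar along the tray: 0 at the far (+x) end, 0.19 at the stop at the near (-x) end. Anything that stands more than 3 mm above the rim blocks it. It slides with about 1.5 N and stays where it is left. The bar is 20 mm wide (x) and 172 mm long (y), 57 to 65 mm above the tray's underside.
- sweep_knob (a point): Centre of the top of the round wooden knob on the middle of the sweep bar: 24 mm in diameter, 42 mm high, top at 107 mm above the tray's underside, bar's top 42 mm below this point. Moves with the bar; at travel q it stands at x = 95 mm - q, y = 0 in the tray's frame.

How it is judged:
By the outcome, as a careful person would: the job done as asked, in the order asked, and still so for the second after the job is handed in, with the robot touching nothing.
It also fails if it takes over 48 s, if anything falls off the work surface, if the arm or the gripper's body presses on something with over 40 N, if the wrist force passes 120 N, or if a joint passes its speed limit or range.

## Robot

A 6-joint arm with a two-finger parallel gripper is mounted at the origin on a cart in front of the work surface, level with it; the furniture and walls round the work are solid. World frame = base frame: x ahead of the robot, y to its left, z up, the work surface at z = 0. Lengths are in mm, angles in rad, forces in N, time in s.
With the tool pointing down it reaches from about 300 to 775 mm from the base axis. Payload 14.6 kg.
Tool frame: the origin (TCP) lies on the centre line of the jaws, within the pads' length; the fingertips stand 19 mm ahead of it and the grasp point (between the pads) is the TCP (bot.tip_reach is the distance from the TCP to the fingertips, in mm); y points along the fingers, x is the direction in which the jaws open and shut, and the axes are right-handed (so a half turn about y gives the same grasp; the last joint's range is limited). The gripper opens to 85 mm and grips with 20 to 120 N. Pads are 22 mm wide; open, the fingers measure 114 mm over their backs; the gripper's body (76 mm by 85 mm) begins 54 mm behind the grasp point. The pads swing forward as they close: fully open they stand 13 mm farther back than shut.
Start: joints at [-1.25, 0.3, 1.521, -0, 1.321, -0.067], TCP at [207.976, -509.152, 250.281] pointing down, gripper open.
Joint ranges: [-3.03, 3.03], [-0.79, 2.21], [0.23, 2.52], [-1.04, 4.18], [0, 3.07], [-2.55, 2.55]. Speed limits (rad/s): [2.22, 2.22, 2.57, 3.14, 3.14, 3.14].

## Interface

Orientations are given as a unit quaternion [w, x, y, z].
In Python, from rig import bot gives the robot as it stands. Calls block until the motion is done:
- bot.move_to(position, orientation): joint-space move of the TCP to a pose.
- bot.servo_line(position, attitude=None, speed=150, until_force=None): straight line of the TCP; attitude=None keeps the orientation; speed is the mean speed in mm/s. With until_force (N) it stops when the force on the tool has changed by that much, and returns True; else False.
- bot.move_joints(angles): joint-space move.
- bot.move_gripper(opening, grip_force=None): finger opening in mm; grip_force is the grip in N (None keeps the last); returns when the fingers have stopped.
- bot.dwell(seconds).
- bot.ik(position, orientation): joint angles nearest the present ones, or None.
- bot.read_state(): the state.
- bot.read_camera(name): name is "side" or "top" or "wrist"; returns a dict with "image" (400x640x3 uint8, blue, green, red), "depth" (400x640 float32, mm along the optical axis (not along the pixel's ray), 0 where there is no reading), "fovy" (degrees; the focal length in pixels is half the picture's height over the tangent of half this angle, whatever the lens; pixels are square), "cx", "cy" (the principal point, pixels), "eye" and "attitude" of the camera in the world; the wrist camera has in their place "mount" (4x4, takes a point from camera to tool coordinates, whose origin is the TCP and whose axes are the tool frame's). Camera axes: x right, y down, z forward; pixel columns grow to the right and rows downward; lengths in mm; the calibration is good to about 2 mm. The wrist camera is an equidistant fisheye: a pixel r from the principal point sees the ray r / f radians off the axis. A picture is of the moment at which its call begins: read the wrist's pose just before it.
A pose or a line that the arm cannot do raises bot.MotionError and nothing moves.
- bot.finish_job(): hands the job in, once; it reports no verdict.
The state is a dict: "clock": time; "joint_positions": joint angles; "qvel": joint speeds; "effort": joint torques, N m; "ee_pos": TCP position; "tool_rot": TCP orientation; "ft_force": force on the tool from outside, world axes, zero at the start; "moment": the same for the moment, N m; "grip_width": finger opening in mm.
Only numpy, scipy, OpenCV 4.12 (cv2) and the standard library are available. Lean on these libraries where they do the work, as an engineer would, in place of code of your own. Each camera call takes 0.05 s, during which the arm holds its last target.

## Working session

There is one attempt and no reset: what is moved stays moved. The work goes in short steps, each a Python script; the robot and the scene stay as the last script left them, time stands still between calls to the robot, and variables do not carry over. Pictures are saved under pics/ and viewed, and the job is handed in when it is done.

```bash
ls; mkdir -p pics
python3 - <<'E'
from rig import bot
import cv2, pickle
d={}
for n in ["side","top"]:
    c=bot.read_camera(n); d[n]=c
    cv2.imwrite(f"pics/{n}0.png",c["image"])
    print(n,c["fovy"],c["cx"],c["cy"],c["eye"],c["attitude"])
pickle.dump(d,open("cam0.pkl","wb"))
s=bot.read_state(); print(s)
E
```

```text
pics
side 52.56325806972085 323.3275100982845 201.59159599075514 [586.22686268 453.99346861 580.15479107] [-0.01345561  0.02916322  0.88408257 -0.46622577]
top 56.33461053950994 316.3563382004125 196.10559262364177 [ 526.05594927 -255.67388591  948.27695865] [-0.01698433  0.70786958 -0.70606148  0.0104588 ]
{'clock': 0.1, 'joint_positions': array([-1.24964132e+00,  3.00414948e-01,  1.52151116e+00,  1.93331499e-05,
        1.32070208e+00, -6.65659627e-02]), 'qvel': array([-0.00121078, -0.00104581, -0.00204513, -0.00107702, -0.00043747,
        0.00039135]), 'effort': array([ 7.95918022e-04, -5.44381213e+01, -3.62371230e+01, -2.67425020e-05,
        3.06963608e-03, -2.36436824e-05]), 'ee_pos': array([ 207.90318597, -508.98999092,  249.78168734]), 'tool_rot': array([ 0.5871863 , -0.58672798,  0.39459663, -0.39402542]), 'ft_force': array([ 0.75759989,  0.15317336, -0.5278011 ]), 'moment': array([-0.01508575, -0.037618  ,  0.06006695]), 'grip_width': 85.57393152637944}
```

View pics/side0.png

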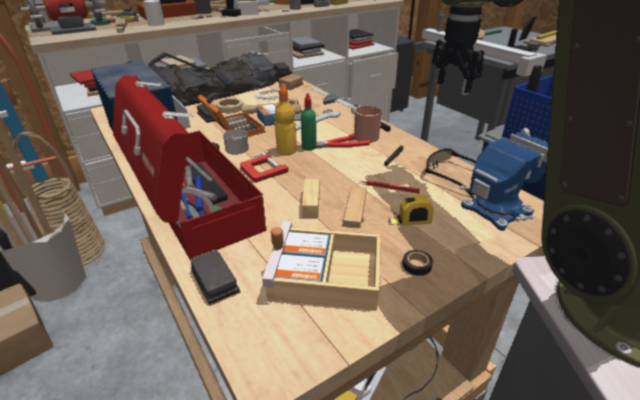

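View pics/top0.png

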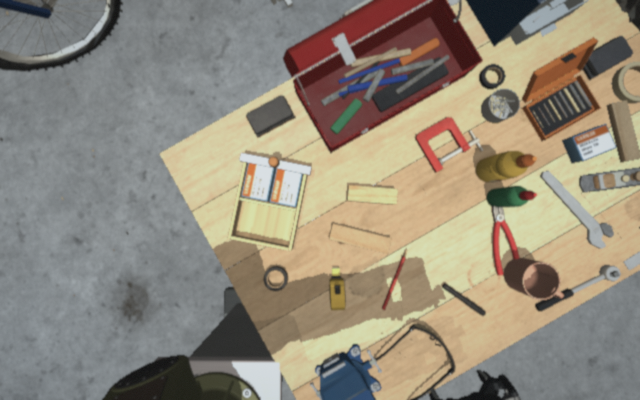

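Side view: the tray is at about (325,268), the thick offcut at (311,198) and the thin one at (354,207). In the top view the tray is at (270,200), the thick offcut at (372,193) and the thin one at (360,236). Next I fuse both depth images into a height map.

```bash
cat > h.py <<'E'
import numpy as np, cv2
from scipy.spatial.transform import Rotation as R
def cloud(c):
    h,w=c["depth"].shape; f=h/2/np.tan(np.radians(c["fovy"])/2)
    v,u=np.mgrid[:h,:w]; z=c["depth"].astype(float)
    P=np.stack([(u-c["cx"])/f*z,(v-c["cy"])/f*z,z],-1)
    q=np.array(c["attitude"]); M=R.from_quat(q[[1,2,3,0]]).as_matrix()
    W=P@M.T+np.array(c["eye"]); W[z<=0]=np.nan
    return W
E
python3 - <<'E'
import pickle; from h import *
d=pickle.load(open("cam0.pkl","rb"))
for n,pts in {"top":[(372,193),(360,236),(255,225),(274,161),(237,245),(291,248),(346,183),(397,204),(430,250),(312,165)],"side":[(311,190),(354,207),(355,265),(277,234),(400,300)]}.items():
    W=cloud(d[n])
    for u,v in pts: print(n,u,v,np.nanmedian(W[v-1:v+2,u-1:u+2].reshape(-1,3),0).round(1))
# fits: regions in top
for n in d:
    W=cloud(d[n]); 
    z=W[...,2]
    for name,(zl,zh) in {"thick":(30,46),"thin":(13,25)}.items():
        m=((z>zl)&(z<zh)&(W[...,0]>250)&(W[...,0]<800)&(W[...,1]>-450)&(W[...,1]<50)).astype(np.uint8)
        k,l,s,ce=cv2.connectedComponentsWithStats(m,connectivity=4)
        for i in range(1,k):
            if s[i,4]>150:
                P=W[l==i]; r=cv2.minAreaRect(P[:,:2].astype(np.float32))
                print(n,name,s[i],np.round(r[0],1),np.round(r[1],1),round(r[2],1),np.median(P[:,2]).round(1))
E
```

```text
top 372 193 [ 569.3 -382.8   38.2]
top 360 236 [ 463.6 -355.4   20.1]
top 255 225 [489.5 -92.5   8.9]
top 274 161 [ 637.7 -151.8  108.3]
top 237 245 [438.6 -46.2   1.3]
top 291 248 [ 437.  -187.3   55.2]
top 346 183 [ 596.4 -322.1    0.8]
top 397 204 [ 543.3 -451.1    0.6]
top 430 250 [ 4.279e+02 -5.333e+02  3.000e-01]
top 312 165 [ 642.1 -235.6    2.4]
side 311 190 [ 564.6 -387.6   37.6]
side 354 207 [ 463.6 -335.2   19.8]
side 355 265 [ 485.  -147.2    8.4]
side 277 234 [ 636.3 -138.2  105.1]
side 400 300 [412.  -56.    0.8]
side thick [302 179  17  30 450] [ 565.7 -381.9] [123.2  37.8] 85.5 38.4
side thick [400 202  34  14 202] [ 328.7 -284.9] [31.9 75.5] 67.4 38.4
side thick [201 215  65  30 389] [ 735.4 -245. ] [147.4   6.3] 29.8 37.8
side thick [333 236  44   9 262] [ 482.2 -187.7] [13.7 88.5] 81.5 38.1
side thick [ 195  250   42   44 1134] [ 764.9 -128.1] [ 58.7 106.9] 28.5 35.9
side thick [263 283 116  17 691] [560.7 -54.6] [ 10.3 206.5] 80.6 37.9
side thin [344 186  23  38 609] [ 457.5 -355.8] [153.1  39.9] 76.1 19.3
side thin [399 211  34  11 154] [ 327.3 -283.9] [25.9 76.1] 72.5 18.5
side thin [203 223  64  27 272] [ 735.6 -245.5] [147.3   5.6] 30.3 19.0
side thin [333 243  43   9 184] [ 482.2 -190.1] [10.7 88.1] 84.1 19.5
side thin [403 250  30  22 366] [ 357.8 -144.6] [59.5 58.8] 78.2 18.1
side thin [266 291 112  15 498] [560.3 -54.8] [  4.6 204.3] 78.7 19.1
top thick [246 100  47  34 946] [ 763.8 -129.3] [ 58.6 106.9] 28.7 37.0
top thick [347 185  51  20 775] [ 565.2 -383.5] [120.2  38.1] 85.6 39.0
top thin [329 224  63  30 979] [ 457.3 -355.3] [150.2  39.7] 76.1 19.9
top thin [264 267  24  25 298] [ 356.7 -146.5] [59.7 57.3] 0.4 19.0
```

Run:
```python
import pickle; from h import *
d=pickle.load(open("cam0.pkl","rb"))
for n in d:
    W=cloud(d[n]); z=W[...,2]
    reg=(W[...,0]>400)&(W[...,0]<680)&(W[...,1]>-270)&(W[...,1]<-10)
    for name,(a,b) in {"rim":(51,56.5),"rim+":(51,68),"bar":(60,69),"knob":(100,112)}.items():
        P=W[reg&(z>a)&(z<b)]
        r=cv2.minAreaRect(P[:,:2].astype(np.float32))
        print(n,name,len(P),np.round(r[0],1),np.round(r[1],1),round(r[2],1),np.median(P,0).round(1))
    # refine: fit model of rim by maximizing membership
    P=W[reg&(z>50.5)&(z<57)][:,:2]
    from scipy.optimize import minimize
    def cost(p,P=P):
        t=p[2];c,s=np.cos(t),np.sin(t);q=(P-p[:2])@np.array([[c,-s],[s,c]])
        ax,ay=np.abs(q).T
        # distance to centre-line rectangle of rim half sizes 99,74
        ins=np.minimum(np.abs(ax-99)+np.maximum(ay-74,0),np.abs(ay-74)+np.maximum(ax-99,0))
        ins=np.minimum(ins,np.abs(q[:,0]+4))
        return np.minimum(np.maximum(ins-4,0),8).sum()+0.05*np.minimum(ins,8).sum()
    best=min((minimize(cost,[543+dx,-130+dy,np.radians(-9.5+da)],method="Nelder-Mead",options=dict(xatol=.01,fatol=.01,maxiter=2000,initial_simplex=np.array([[543+dx,-130+dy,-.17],[549+dx,-130+dy,-.17],[543+dx,-124+dy,-.17],[543+dx,-130+dy,-.12]]))) for dx in(-4,4) for dy in(-4,4) for da in(0,)),key=lambda r:r.fun)
    print(n,"fit",best.x[:2].round(1),np.degrees(best.x[2]).round(2),best.fun,len(P))
```

```text
side rim 1865 [ 545.4 -128.7] [170.5 205.4] 78.8 [ 567.4 -118.1   52.3]
side rim+ 2406 [ 546.2 -129.8] [173.5 207.3] 78.8 [ 585.3 -117.7   53.3]
side bar 522 [ 637.7 -147.9] [173.5  20.6] 78.9 [ 641.5 -118.9   65.2]
side knob 95 [ 637.9 -145.9] [20.8 21.4] 38.9 [ 638.  -143.8  106.1]
side fit [ 548.9 -129.5] -10.03 10669.6719285841 2364
top rim 1927 [ 542.7 -133.9] [164.  203.4] 78.7 [ 575.2 -130.8   52.9]
top rim+ 2521 [ 545.5 -131.1] [171.9 207.4] 79.0 [ 585.  -133.2   53.6]
top bar 513 [ 637.4 -148.9] [171.9  20.6] 78.7 [ 636.3 -161.2   66.1]
top knob 86 [ 636.9 -149.6] [22.2 20.9] 45.5 [ 636.1 -149.5  107. ]
top fit [ 548.3 -132.2] -11.78 11506.126908129496 2211
```

```bash
cat >> h.py <<'E'
T=np.array([544.3,-130.0]); YAW=np.radians(-11.2)
def tray(x,y): 
    c,s=np.cos(YAW),np.sin(YAW); return T+np.array([c*x-s*y,s*x+c*y])
def quat(a):  # jaws along angle a, tool pointing down
    x=np.array([np.cos(a),np.sin(a),0]);y=np.array([0,0,-1.]);z=np.cross(x,y)
    q=R.from_matrix(np.stack([x,y,z],1)).as_quat(); return q[[3,0,1,2]]
E
python3 - <<'E'
from rig import bot; from h import *
P0=np.array([565.3,-383]); a=np.radians(-4.5)
for fl in (0,np.pi):
    for nm,p,z,an in [("blk",P0,26,a),("blkhi",P0,170,a),("pl",tray(-51,0),35,YAW),("plhi",tray(-51,0),170,YAW),("knob",tray(95,0),95,YAW),("knobhi",tray(95,0),180,YAW),("end",tray(-95,0),95,YAW)]:
        j=bot.ik([*p,z],quat(an+fl)); print(fl,nm,p.round(1),None if j is None else np.round(j,2))
E
```

```text
0 blk [ 565.3 -383. ] [-0.65  0.83  1.26 -0.    1.06 -0.57]
0 blkhi [ 565.3 -383. ] [-0.65  0.66  1.18 -0.    1.3  -0.57]
0 pl [ 494.3 -120.1] [-0.31  0.5   1.81 -0.    0.83 -0.11]
0 plhi [ 494.3 -120.1] [-0.31  0.29  1.73 -0.    1.12 -0.11]
0 knob [ 637.5 -148.5] [-0.28  0.68  1.33 -0.    1.13 -0.09]
0 knobhi [ 637.5 -148.5] [-0.28  0.59  1.27 -0.    1.28 -0.09]
0 end [ 451.1 -111.5] [-0.32  0.32  1.91 -0.    0.92 -0.13]
3.141592653589793 blk [ 565.3 -383. ] None
3.141592653589793 blkhi [ 565.3 -383. ] None
3.141592653589793 pl [ 494.3 -120.1] None
3.141592653589793 plhi [ 494.3 -120.1] None
3.141592653589793 knob [ 637.5 -148.5] None
3.141592653589793 knobhi [ 637.5 -148.5] None
3.141592653589793 end [ 451.1 -111.5] None
```

Run:
```python
from rig import bot; from h import *
P0=np.array([565.3,-383]); a=np.radians(-4.5)
bot.move_to([*P0,150],quat(a)); bot.move_gripper(65)
hit=bot.servo_line([*P0,27],quat(a),speed=100,until_force=8)
s=bot.read_state(); print(hit,s["ee_pos"],s["ft_force"],s["clock"])
if not hit:
    bot.move_gripper(30,grip_force=50); print(bot.read_state()["grip_width"])
    bot.servo_line([*P0,140],speed=120)
    s=bot.read_state(); print(s["grip_width"],s["ft_force"],s["clock"])
    for n in ("wrist","side"):
        c=bot.read_camera(n); cv2.imwrite(f"pics/{n}1.png",c["image"])
```

```text
False [ 565.60352533 -383.23965922   27.80137868] [ 0.09002155  0.31173921 -0.19478057] 3.2833
37.37088254874207
37.10216791402464 [ 0.14948459 -0.27711882 -1.10765014] 4.7333
```

```bash
python3 -c "
import cv2,numpy as np
cv2.imwrite('pics/both1.png',cv2.resize(np.vstack([cv2.imread('pics/side1.png'),cv2.imread('pics/wrist1.png')]),(480,600)))"
```

```text
(no output)
```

View pics/both1.png

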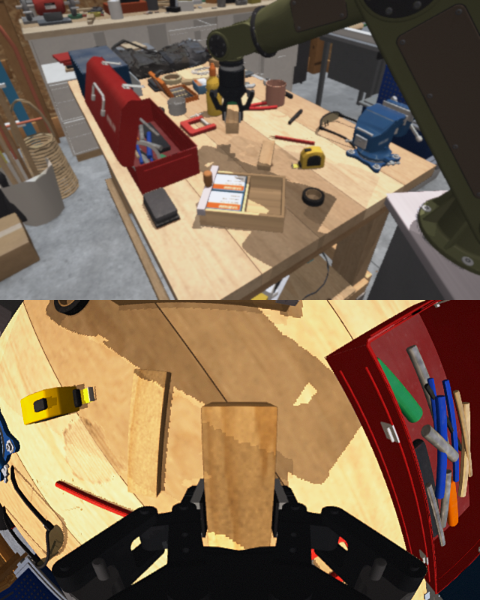

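The picture shows the block between the pads, at about (240,475) in the lower half. The thin offcut at (150,430) hasn't moved. Before placing I check the block's tilt with the depth image.

Run:
```python
from rig import bot; from h import *
s=bot.read_state()
c=bot.read_camera("wrist"); f=200/np.tan(np.radians(c["fovy"])/2)
v,u=np.mgrid[:400,:640]; dx=u-c["cx"];dy=v-c["cy"]; r=np.hypot(dx,dy)+1e-9; th=r/f
z=c["depth"].astype(float); rho=z*np.tan(th)
P=np.stack([rho*dx/r,rho*dy/r,z,np.ones_like(z)],-1)@np.array(c["mount"]).T
P=P[...,:3]; q=s["tool_rot"]; W=P@R.from_quat(q[[1,2,3,0]]).as_matrix().T+s["ee_pos"]
m=(z>0)&(abs(P[...,0])<16)&(abs(P[...,1])<25)&(P[...,2]>14)
Q=P[m]; print(len(Q), Q.min(0).round(1),Q.max(0).round(1))
for lo in range(14,70,6):
    k=(Q[:,2]>lo)&(Q[:,2]<=lo+6)
    if k.any(): print(lo,k.sum(),np.median(Q[k],0).round(1))
```

```text
9793 [-16.  -13.1  14. ] [16.  20.4 58.7]
14 1100 [  0.1 -10.8  17.1]
20 1169 [  0.1 -10.8  23.1]
26 1214 [ -0.3 -10.9  29. ]
32 1281 [  0.1 -10.8  35.1]
38 1309 [  0.1 -10.8  41. ]
44 1367 [  0.1 -10.8  47. ]
50 1381 [  0.1 -10.8  53. ]
56 972 [ -0.1 -10.1  57.9]
```

The block is level: its top stays 10.8 mm above the TCP along its whole length, and it is centred. Now I place it.

Run:
```python
from rig import bot; from h import *
p=tray(-51,0); q=quat(YAW)
bot.servo_line([*p,140],q,speed=180)
bot.servo_line([*p,60],q,speed=120)
hit=bot.servo_line([*p,32],q,speed=30,until_force=4)
s=bot.read_state(); print(hit,s["ee_pos"],s["ft_force"],s["clock"])
```

```text
True [ 494.18760233 -120.0598098    35.37332956] [-0.0756248   0.51338601  3.90463223] 8.1333
```

Run:
```python
from rig import bot; from h import *
p=tray(-51,0); q=quat(YAW)
bot.move_gripper(49); s=bot.read_state(); print(s["grip_width"],s["ft_force"])
bot.servo_line([*p,150],speed=120)
k=tray(95,0)
bot.servo_line([*k,190],q,speed=200)
s=bot.read_state(); print(s["clock"],s["ft_force"])
out=[]
for n in ("side","top"):
    c=bot.read_camera(n); out.append(c["image"]); W=cloud(c); z=W[...,2]
    d=(W[...,:2]-T)@np.array([[np.cos(YAW),-np.sin(YAW)],[np.sin(YAW),np.cos(YAW)]])
    m=(abs(d[...,0]+51)<40)&(abs(d[...,1])<66)&(z>40)&(z<52)
    P=d[m]; 
    if m.sum()>50: print(n,m.sum(),cv2.minAreaRect(P.astype(np.float32)),np.percentile(z[m],[5,50,95]))
    m=(abs(d[...,0]-95)<25)&(abs(d[...,1])<25)&(z>100)&(z<112); print("knob",m.sum(),np.median(d[m],0) if m.any() else 0)
cv2.imwrite("pics/both2.png",cv2.resize(np.vstack(out),(480,600)))
```

```text
49.01533381857723 [-0.96580554  0.24600544  0.40654492]
10.425 [-0.15376055  1.28643734 -0.20082162]
side 869 ((-51.034568786621094, -0.3083000183105469), (121.12957763671875, 37.91753005981445), 89.9454574584961) [44.60765008 46.29910295 47.82709374]
knob 97 [93.8185581   4.76650918]
top 512 ((-51.4802131652832, -18.237472534179688), (38.027095794677734, 84.61927032470703), 0.19836115837097168) [44.31795034 47.16411675 49.61326547]
knob 0 0
```

View pics/both2.png

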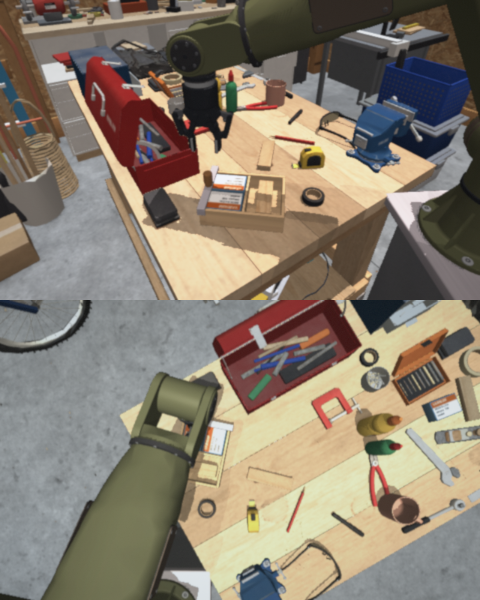

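The block lies flat and centred: its top is at z ≈ 46 and its centre at tray (-51.0, -0.3). The rim is at 54. The gripper is above the knob, so I grasp it and sweep.

Run:
```python
from rig import bot; from h import *
q=quat(YAW); k=tray(95,0)
bot.move_gripper(56)
hit=bot.servo_line([*k,95],q,speed=90,until_force=6)
s=bot.read_state(); print(hit,s["ee_pos"],s["ft_force"])
if not hit:
    bot.move_gripper(15,grip_force=25)
    s=bot.read_state(); print(s["grip_width"],s["ft_force"],s["ee_pos"])
    e=tray(-80,0)
    hit=bot.servo_line([*e,95],q,speed=70,until_force=12)
    s=bot.read_state(); d=(s["ee_pos"][:2]-T)@np.array([np.cos(YAW),np.sin(YAW)])
    print(hit,d,s["ft_force"],s["grip_width"],s["clock"])
    if not hit:
        e=tray(-101,0)
        hit=bot.servo_line([*e,95],q,speed=20,until_force=12)
        s=bot.read_state(); d=(s["ee_pos"][:2]-T)@np.array([np.cos(YAW),np.sin(YAW)])
        print(hit,d,s["ft_force"],s["grip_width"],s["clock"])
```

```text
False [ 637.79633165 -148.56739704   95.70862068] [-1.16774315  0.08271506  0.49904757]
23.41108724460535 [-1.25988708  0.47001301  3.15578736] [ 637.68522585 -148.50245456   95.51570004]
False -79.75105425884671 [-0.15099735 -0.69606487  7.14233793] 23.21010784510801 15.0083
True -94.04970873742953 [ 3.64272083 -0.43148622 -1.47680138] 22.970489967185376 15.7583
```

It stopped on force at tray x ≈ -94, where the stop should be. I push on gently to confirm it is the stop.

Run:
```python
from rig import bot; from h import *
q=quat(YAW)
hit=bot.servo_line([*tray(-99,0),95],q,speed=15,until_force=22)
bot.dwell(0.2)
s=bot.read_state(); d=(s["ee_pos"][:2]-T)@np.array([np.cos(YAW),np.sin(YAW)])
print(hit,d,s["ft_force"],s["grip_width"],s["clock"])
bot.move_gripper(56)
p=s["ee_pos"].copy()
bot.servo_line([p[0],p[1],200],speed=120)
j=s["joint_positions"]
bot.move_joints([-1.25,0.3,1.521,0,1.321,-0.067]); 
out=[]
for n in ("side","top"):
    c=bot.read_camera(n); out.append(c["image"]); W=cloud(c); z=W[...,2]
    dd=(W[...,:2]-T)@np.array([[np.cos(YAW),-np.sin(YAW)],[np.sin(YAW),np.cos(YAW)]])
    for nm,m in {"block":(abs(dd[...,0]+51)<40)&(abs(dd[...,1])<66)&(z>40)&(z<52),"bar":(abs(dd[...,0]+95)<40)&(abs(dd[...,1])<110)&(z>60)&(z<70)}.items():
        if m.sum()>50:
            r=cv2.minAreaRect(dd[m].astype(np.float32)); print(n,nm,m.sum(),np.round(r[0],1),np.round(r[1],1),round(r[2],1),np.median(z[m]).round(1))
    m=(z>13)&(z<25)&(abs(W[...,0]-457)<60)&(abs(W[...,1]+355)<100)
    r=cv2.minAreaRect(W[m][:,:2].astype(np.float32)); print(n,"thin",np.round(r[0],1),np.round(r[1],1),round(r[2],1))
cv2.imwrite("pics/both3.png",cv2.resize(np.vstack(out),(480,600)))
s=bot.read_state();print(s["clock"],s["ft_force"])
```

```text
True -94.08776254451192 [ 5.10671374 -0.91377577 -1.62916004] 23.138781320877857 16.2
side block 864 [-51.  -1.] [121.7  37.9] 89.9 46.3
side bar 468 [-93.9  -0.9] [ 20.  175.5] 0.0 65.2
side thin [ 457.9 -354.6] [155.1  40.2] 76.1
top block 788 [-51.5  -0.5] [120.1  38.1] 90.0 47.1
top bar 543 [-94.2  -0.8] [ 20.2 171.2] 0.0 66.0
top thin [ 457.4 -355.2] [150.1  39.7] 76.2
19.45 [-0.37418451  0.53282429 -0.57649186]
```

View pics/both3.png

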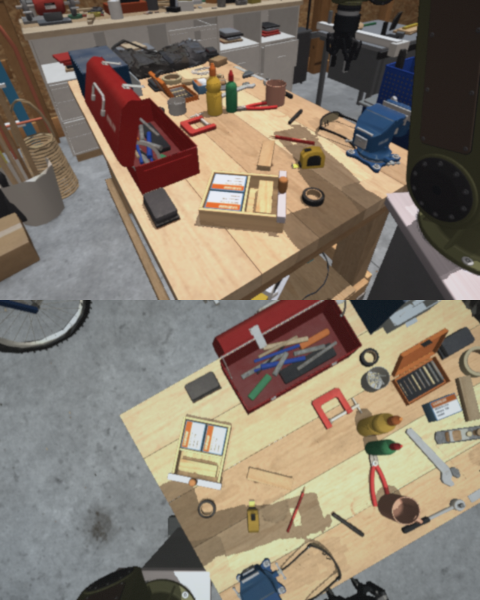

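The bar is at the near end with its knob at (283,182) in the side picture. The block lies flat in the compartment at (265,195), and the thin offcut is unmoved. I hand the job in.

```bash
python3 -c "
from rig import bot
print(bot.finish_job())"
```

```text
the job is handed in; nothing more can be done
None
```

The job is done and handed in at about 19.5 s of the 48 s allowed. The thick offcut lies flat, lengthwise across the near compartment. I then pulled the sweep bar by its knob from the far end over the screw boxes to the near stop, and it ran without blocking.

- **Offcut:** its top is at about 46–47 mm, below the 54 mm rim. It is centred at about (-51, -1) mm in the tray frame and square with the tray to within about 0.1°.
- **Sweep bar:** the cameras put it at x ≈ -94 mm. Measured travel is about 189 mm against the nominal 190 mm, a difference within the calibration. Pushing again, until the tool force had changed by 22 N, moved it no further, so I take it to be at the stop.
- **Thin offcut:** it moved less than 1 mm between the first and last pictures, which is measurement noise.
- **Robot:** it was back at its start pose, touching nothing, when I handed in.

No check failed. The side and top cameras differed by about 1 mm or less on the final offcut and bar positions.

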